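# Set the painting table to rights after a knock

## Task

Somebody has knocked the painting table. Stand the toppled oil bottle and the toppled rinsing cup upright again, right way up, in the two bays of the wooden tray that the jar does not occupy, one in each; the spent paint tube lying in one of those bays belongs in the scrap tin. Set the bottle and cup down rather than letting them drop, and leave everything else on the table where it is.

Things in the scene. Friction and masses are not known exactly. Their poses are not given: they have to be found in the camera images.
- bottle: amber glass oil bottle with paper label and black screw cap, lying on its side at the start. Square body 48 by 48 mm (sides along its x and y axes) from the base up to 72 mm, then a round shoulder tapering to a 24 mm neck at 83 mm, cap 28 mm diameter from 91 mm to the top at 110 mm. Origin: on its axis at half its height (55 mm above the base). Its z axis points from base to cap. About 0.2 kg
- cup: plain steel rinsing cup, empty, straight-sided, lying on its side at the start: 54 mm outside diameter, 90 mm high, wall 3 mm, open at one end and closed (5 mm) at the other. Origin: on its axis at half its height (45 mm above the base). Its z axis points from the closed base to the open mouth. About 0.16 kg
- spent_tube: spent, flattened aluminium paint tube, lying in one bay of the tray at the start: body 42 mm long, 20 mm wide, 14 mm thick, with a 27 mm wide crimped fold at the -x end and a white 13 mm screw cap at the +x end; 65 mm long in all (from x = -30 to x = +35 mm). Origin: under the middle of the body, on the underside. z up as it lies. 0.02 kg
- tray: fixed light wooden tray of three square bays in a row: 96 mm (x) by 280 mm (y) outside, floor 8 mm above the table, walls and dividers 4 mm thick and reaching 24 mm above the table. Each bay is 88 mm square inside. Origin: centre of the underside; x across the row, y along the row (to the left at yaw 0), z up
- bay_left (a point): centre of the floor of the bay at the tray's +y end (92 mm from the middle one); axes as the tray's
- bay_middle (a point): centre of the floor of the middle bay; axes as the tray's
- bay_right (a point): centre of the floor of the bay at the tray's -y end; axes as the tray's
- scrap_tin: fixed dark steel scrap tin, round, open at the top and empty: 116 mm diameter at the foot, 124 mm at the rim, 90 mm high, wall 3 mm, floor 4 mm. Stands at one side of the table. Origin: centre of the underside, z up
- brush_pot: fixed terracotta pot full of brushes, on the other side of the table from the scrap tin; an obstacle: 90 mm diameter, 110 mm high, the brushes spread to 110 mm diameter and reach 240 mm above the table. Origin: centre of the underside
- jar: bystander: closed glass jar with steel lid standing in one bay of the tray, 52 mm diameter, 50 mm high. Origin: centre of the underside, z up
- dipper: bystander: small open brass dipper cup standing on the table between bottle and cup, 36 mm diameter, 36 mm high. Origin: centre of the underside, z up
- tape: bystander: roll of paper tape lying flat, 90 mm diameter, 24 mm high. Origin: centre of the underside
- full_tube: bystander: plump unused paint tube lying on the table (not in the tray), 96 mm long along its x, 24 mm wide, 20 mm high. Origin: under its middle
- spatula: bystander: painter's spatula (wide flat blade, dark wooden handle) lying on the table, 200 mm long along its x, up to 30 mm high. Origin: on the underside, near its middle
- eraser: bystander: grey eraser block 45 by 30 by 18 mm lying on the table. Origin: centre of the underside
Not all that is in view belongs to the job. What is shaped like the cup but green is not meant. What is shaped like the spent_tube but green is not meant.

How it is judged:
By the outcome, as a careful person would: the job done as asked, in the order asked, and still so for the second after the job is handed in, with the robot touching nothing.
It also fails if it takes over 72 s, if anything falls off the work surface, if the arm or the gripper's body presses on something with over 40 N, if the wrist force passes 120 N, or if a joint passes its speed limit or range.

## Robot

A 7-joint arm with a two-finger parallel gripper is mounted at the origin on the work surface. World frame = base frame: x ahead of the robot, y to its left, z up, the work surface at z = 0. Lengths are in m, angles in rad, forces in N, time in s.
With the tool pointing down it reaches from about 0.4 to 0.85 m from the base axis. Payload 6.9 kg.
Tool frame: the origin (TCP) lies midway between the tips of the shut fingers; the grasp point (between the pads) lies behind it (ctrl.pinch_z is the z of the grasp point in the tool frame, in m); z points along the fingers, y is the line along which they close (so a half turn about z gives the same grasp; the last joint's range is limited). The gripper opens to 85 mm and grips with 20 to 120 N. Pads are 22 mm wide; open, the fingers measure 114 mm over their backs; the gripper's body (76 mm by 85 mm) begins 54 mm behind the grasp point. The pads swing forward as they close: fully open they stand 13 mm farther back than shut.
Start: joints at [1.266, 0.507, -0.238, 1.5, 0.126, 1.149, -0.155], TCP at [0.25, -0.573, 0.231] pointing down, gripper open.
Joint ranges: [-3.08, 3.08], [-0.24, 2.05], [-1.43, 1.35], [0, 2.5], [-1.52, 4.66], [0.17, 1.96], [-2.89, 2.89]. Speed limits (rad/s): [2.39, 2.39, 3.14, 3.14, 3.14, 3.14, 3.14].

## Interface

Orientations are given as a unit quaternion [w, x, y, z].
In Python, from station import ctrl, get_state, vision, ticket, models gives the robot as it stands. Calls block until the motion is done:
- ctrl.movep(position, orientation): joint-space move of the TCP to a pose.
- ctrl.movel(position, frame=None, max_speed=0.15): straight line of the TCP; frame=None keeps the orientation; max_speed is the mean speed in m/s.
- ctrl.set_joints(angles): joint-space move.
- ctrl.ungrasp() and ctrl.close_gripper(force=None): open the fingers fully, or close them until they stop; force is the grip in N (None keeps the last).
- ctrl.pause(seconds).
- ctrl.ik(position, orientation): joint angles nearest the present ones, or None.
- get_state(): the state.
- vision.grab_frame(name): name is "side" or "top" or "wrist"; returns (picture, depth): 400x640x3 uint8, blue, green, red; 400x640 float32, m along the optical axis (not along the pixel's ray), 0 where there is no reading.
- vision.camera_info(name): a dict with "mtx" (3x3 intrinsics, pixels), "dist_coeffs" ([k1, k2, p1, p2, k3] as OpenCV has them; the pictures are not rectified), "R" (3x3) and "t" (3): a world point X has camera coordinates R X + t; the wrist camera has in their place "hand_eye" (4x4, takes a point from camera to tool coordinates, whose origin is the TCP and whose axes are the flange's). Camera axes: x right, y down, z forward; pixel columns grow to the right and rows downward; lengths in m; the calibration is good to about 2 mm. A picture is of the moment at which its call begins: read the wrist's pose just before it. camera_info takes no time and is no camera call.
A pose or a line that the arm cannot do raises ctrl.Unreachable and nothing moves.
- ticket.close_job(): hands the job in; it is judged then, once.
Trained networks look in the newest picture that a camera, given by its name, has taken for a name from the list of things; names that differ only in an ending like _2 or _b are one class to them, and where a whole thing is asked for, a point or a joint stands for the part that bears it (a point fixed in the world has none). Each returns a list of dicts, best first, with "p" (0 to 1); they miss things now and then, are a little off and sometimes report something else, mostly with a low value. They report only what shows in the picture. A call takes as long as a camera call. They do not tell look-alikes from the thing itself.
- models.recognise(camera, target): "point" ([column, row] in pixels, amid what is visible of it).
- models.masks_of(camera, target): "mask" (400x640 bool, what is visible of it) and "point" ([column, row] in pixels, amid what is visible of it).
The state is a dict: "time": time; "qpos": joint angles; "qd": joint speeds; "tau": joint torques, N m; "tcp_pos": TCP position; "eef_rot": TCP orientation; "contact_force": force on the tool from outside, world axes, zero at the start; "wrist_torque": the same for the moment, N m; "width": finger opening in m; "gripper_force": force on a finger pad.
Only numpy, scipy, OpenCV 4.12 (cv2) and the standard library are available. Lean on these libraries where they do the work, as an engineer would, in place of code of your own. Each camera call takes 0.05 s, during which the arm holds its last target. There are 200 camera calls.

## Working session

There is one attempt and no reset: what is moved stays moved. The work goes in short steps, each a Python script; the robot and the scene stay as the last script left them, time stands still between calls to the robot, and variables do not carry over. Pictures are saved under pics/ and viewed, at most 10 in all, crops included, and the job is handed in when it is done.

```bash
ls; mkdir -p pics
python3 - <<'E'
from station import ctrl,get_state,vision
import cv2,numpy as np
s=get_state();print(s['time'],s['tcp_pos'],s['eef_rot'],s['width'],ctrl.pinch_z)
for n in ['top','side']:
    im,d=vision.grab_frame(n);cv2.imwrite(f'pics/{n}0.png',im);np.savez(f'{n}0.npz',im=im,d=d)
    i=vision.camera_info(n);print(n,i)
print(vision.camera_info('wrist'))
E
```

```text
pics
0.0 [ 0.24932683 -0.57258581  0.23043587] [-8.60309992e-04  9.78979179e-01  2.03958303e-01 -1.94263257e-04] 0.08556647459051847 -0.0187
top {'mtx': array([[437.08535771,   0.        , 317.10180337],
       [  0.        , 437.08535771, 202.84312112],
       [  0.        ,   0.        ,   1.        ]]), 'dist_coeffs': array([-0.0290291,  0.       ,  0.       ,  0.       ,  0.       ]), 'R': array([[-0.01955758, -0.99979403,  0.00542214],
       [-0.99900695,  0.01932446, -0.04014579],
       [ 0.04003275, -0.00620191, -0.99917912]]), 't': array([0.02837535, 0.48889925, 1.05577446])}
side {'mtx': array([[428.6886728 ,   0.        , 313.12681554],
       [  0.        , 428.6886728 , 195.35825644],
       [  0.        ,   0.        ,   1.        ]]), 'dist_coeffs': array([-0.06353014,  0.        ,  0.        ,  0.        ,  0.        ]), 'R': array([[-7.92885217e-01, -6.09370994e-01,  1.58317046e-04],
       [-4.08019205e-01,  5.30702623e-01, -7.42882934e-01],
       [ 4.52607293e-01, -5.89085493e-01, -6.69421333e-01]]), 't': array([0.40152047, 0.24285131, 0.82937426])}
{'mtx': array([[324.94515511,   0.        , 320.29372987],
       [  0.        , 324.94515511, 201.86804433],
       [  0.        ,   0.        ,   1.        ]]), 'dist_coeffs': array([-0.05326147,  0.        ,  0.        ,  0.        ,  0.        ]), 'hand_eye': array([[-9.35532666e-05, -9.56316927e-01, -2.92331878e-01,
         7.40664683e-02],
       [ 9.99999994e-01, -1.04152834e-04,  2.06951494e-05,
         4.55241175e-04],
       [-5.02383151e-05, -2.92331874e-01,  9.56316931e-01,
        -1.42712626e-01],
       [ 0.00000000e+00,  0.00000000e+00,  0.00000000e+00,
         1.00000000e+00]])}
```

View pics/top0.png

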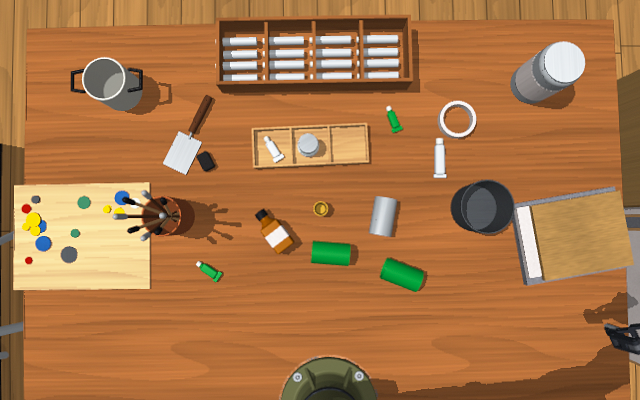

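View pics/side0.png

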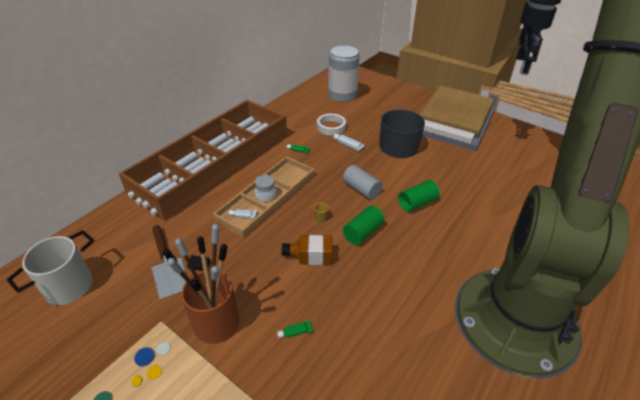

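Top view: bottle (274,231), cap toward (264,215); the grey cup (383,216) fits, while the green ones (331,253) and (402,274) are look-alikes. The spent tube is the white one in the tray's left bay (272,149), not the green ones (209,271) and (393,119) or the plump full tube (440,158). The jar is in the middle bay and the tin is at (482,207). I'll confirm with an enlarged crop and measure.

```bash
cat > h.py <<'E'
import numpy as np,cv2
from station import ctrl,get_state,vision,models,ticket
from scipy.spatial.transform import Rotation as Ro
def cloud(d,info,mask,T=None):
    v,u=np.nonzero(mask&(d>0)); z=d[v,u]
    n=cv2.undistortPoints(np.c_[u,v].astype(float).reshape(-1,1,2),info['mtx'],info['dist_coeffs']).reshape(-1,2)
    P=np.c_[n*z[:,None],z]
    if T is None: return (P-info['t'])@info['R']
    return P@T[:3,:3].T+T[:3,3]
def q2R(q): return Ro.from_quat(np.r_[q[1:],q[0]]).as_matrix()
def R2q(R): q=Ro.from_matrix(R).as_quat(); return np.r_[q[3],q[:3]]
def frame(z,y):
    z=np.array(z,float);z/=np.linalg.norm(z);y=np.array(y,float);y-=z*(y@z);y/=np.linalg.norm(y)
    return R2q(np.c_[np.cross(y,z),y,z])
def wristT():
    s=get_state();T=np.eye(4);T[:3,:3]=q2R(s['eef_rot']);T[:3,3]=s['tcp_pos'];return T
E
python3 - <<'E'
from h import *
i=vision.camera_info('top')
im,d=vision.grab_frame('top')
side,ds=vision.grab_frame('side'); i2=vision.camera_info('side')
for n in ['bottle','cup','spent_tube','tray','scrap_tin','jar','dipper','brush_pot']:
    for c,dd,ii in (('top',d,i),('side',ds,i2)):
      for r in models.masks_of(c,n)[:4]:
        P=cloud(dd,ii,r['mask']); 
        if len(P)<5: continue
        rc=cv2.minAreaRect((P[:,:2]*1000).astype(np.float32))
        print(n,c,round(r['p'],2),np.round(r['point']),'med',np.round(np.median(P,0),3),'zmax',np.percentile(P[:,2],[2,50,98]).round(3),'rect',np.round(rc[0]),np.round(rc[1]),round(rc[2],1))
a=cv2.resize(im[110:310,220:440],None,fx=3,fy=3,interpolation=cv2.INTER_CUBIC)[:600,:400+260]
b=side[150:270,205:445];b=cv2.resize(b,None,fx=3.3,fy=3.3)
cv2.imwrite('pics/a.png',a[:, :660]);cv2.imwrite('pics/b.png',b)
E
```

```text
bottle top 0.82 [271. 233.] med [0.422 0.121 0.047] zmax [0.028 0.047 0.052] rect [428. 126.] [109.  48.] 36.5
bottle side 0.94 [312. 249.] med [0.411 0.13  0.042] zmax [0.005 0.042 0.05 ] rect [427. 118.] [111.  71.] 23.3
cup top 0.96 [402. 273.] med [ 0.316 -0.175  0.05 ] zmax [0.003 0.05  0.056] rect [ 310. -185.] [105.  57.] 66.9
cup top 0.72 [332. 250.] med [ 0.371 -0.011  0.049] zmax [-0.001  0.049  0.056] rect [367. -10.] [91. 59.] 86.3
cup top 0.61 [382. 214.] med [ 0.456 -0.136  0.05 ] zmax [0.023 0.05  0.056] rect [ 456. -142.] [61. 96.] 79.0
cup side 0.92 [362. 224.] med [0.361 0.007 0.045] zmax [0.004 0.045 0.054] rect [372. -36.] [ 68. 149.] 3.5
cup side 0.68 [418. 193.] med [ 0.308 -0.165  0.042] zmax [0.    0.042 0.054] rect [ 319. -209.] [149.  87.] 68.7
cup side 0.58 [364. 180.] med [ 0.445 -0.123  0.042] zmax [0.006 0.042 0.054] rect [ 458. -160.] [ 96. 112.] 78.6
cup side 0.21 [351. 142.] med [ 0.586 -0.277  0.016] zmax [0.003 0.016 0.022] rect [ 594. -285.] [31. 97.] 87.5
spent_tube top 0.74 [393. 122.] med [ 0.687 -0.17   0.012] zmax [0.006 0.012 0.017] rect [ 69
[... 2039 characters left out ...]
[626. 124.] [65. 24.] 27.5
dipper top 0.68 [275. 232.] med [0.42  0.12  0.047] zmax [0.025 0.047 0.052] rect [427. 127.] [110.  48.] 37.7
dipper top 0.48 [319. 208.] med [0.477 0.01  0.007] zmax [0.    0.007 0.038] rect [476.  11.] [31. 29.] 88.8
dipper side 0.61 [320. 213.] med [0.474 0.014 0.024] zmax [0.    0.024 0.037] rect [485.  -4.] [34. 71.] 34.6
brush_pot top 0.69 [162. 216.] med [0.463 0.367 0.099] zmax [0.002 0.099 0.233] rect [472. 399.] [117. 165.] 5.4
brush_pot top 0.2 [468. 117.] med [ 0.685 -0.332  0.023] zmax [0.005 0.023 0.028] rect [ 686. -327.] [87. 89.] 16.2
brush_pot side 0.74 [210. 295.] med [0.456 0.368 0.095] zmax [0.002 0.095 0.23 ] rect [547. 315.] [115. 290.] 65.1
```

View pics/a.png

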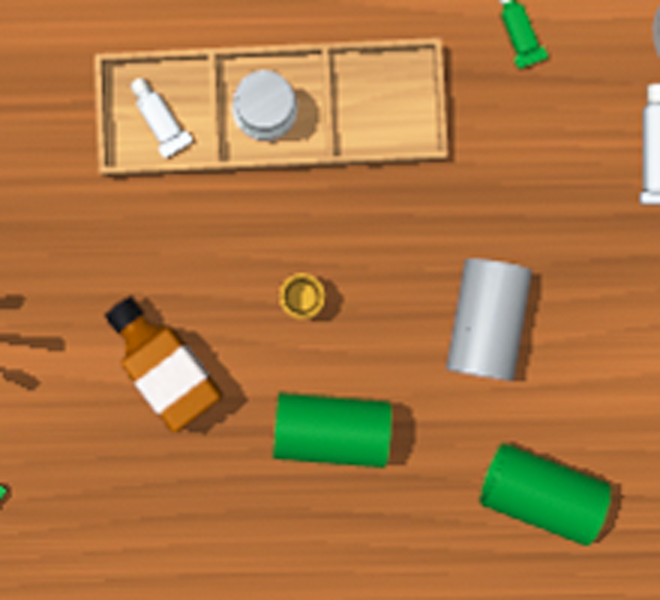

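View pics/b.png

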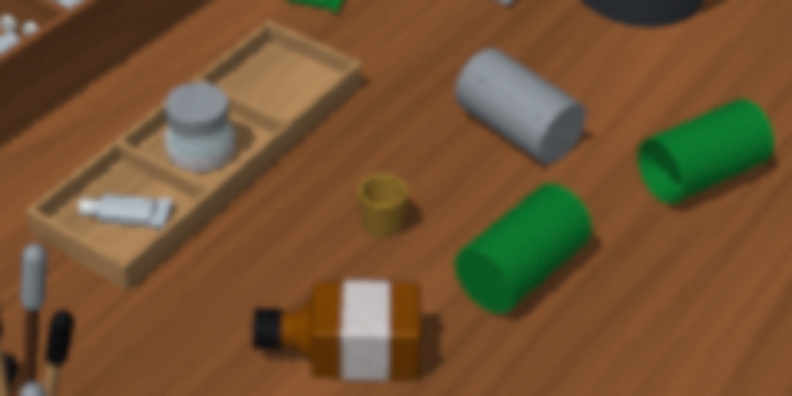

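The crops confirm it. The grey cup's robot-facing end (side crop ~(560,130)) looks like a closed disc, so the mouth points away, which I'll check from the wrist. The bottle's cap points up-left and the white tube is in the left bay. Next is a reachability check.

```bash
cat >> h.py <<'E'
up=np.array([0,0,1.])
def hdir(deg): return np.array([np.cos(np.radians(deg)),np.sin(np.radians(deg)),0])
def lie(a,th,s): # tool for grasping a lying thing with axis a
    th=np.radians(th); return frame(-np.cos(th)*up-np.sin(th)*a, s*np.cross(up,a))
def stand(a,th,s):
    th=np.radians(th); return frame(np.cos(th)*a-np.sin(th)*up, s*np.cross(up,a))
def tcp_for(pinch,q): return np.array(pinch)-q2R(q)[:,2]*ctrl.pinch_z
def down(deg): return frame(-up,hdir(deg)) # closing direction at deg
E
python3 - <<'E'
from h import *
f=lambda v: None if v is None else np.round(v,2)
for c in (135,-45,120,-60): print('tube',c,f(ctrl.ik([.626,.122,.012],down(c))),f(ctrl.ik([.626,.122,.15],down(c))),'tin',f(ctrl.ik([.48,-.378,.14],down(c))))
for n,B,deg in (('bottle',[.423,.121,.027],36.5),('cup',[.456,-.142,.029],-11)):
  for th in (20,30,40):
    for s in (1,-1):
      q=lie(hdir(deg),th,s); print(n,th,s,f(ctrl.ik(tcp_for(B,q),q)),f(ctrl.ik(tcp_for(np.array(B)+[0,0,.12],q),q)))
for n,B,degs in (('L',[.6286,.121,.06],(-20,0,20,40)),('R',[.6334,-.063,.06],(-40,-20,0,20))):
  for th in (20,30,40):
   for deg in degs:
    for s in (1,-1):
      q=stand(hdir(deg),th,s); print(n,th,deg,s,f(ctrl.ik(tcp_for(B,q),q)),ctrl.ik(tcp_for(np.array(B)+[0,0,.1],q),q) is not None)
E
```

```text
tube 135 [ 0.38  1.07 -1.23  1.69  1.08  1.21  1.22] [ 0.38  0.86 -1.23  1.57  0.83  1.31  1.4 ] tin [ 0.04  0.84  1.15  1.67 -0.82  1.19 -2.53]
tube -45 [-0.    0.78 -0.39  1.7   0.4   0.75 -1.38] [ 0.12  0.65 -0.6   1.57  0.4   1.05 -1.38] tin [ 0.84  0.58 -0.34  1.66  0.23  0.94 -0.37]
tube 120 [ 0.38  1.07 -1.23  1.69  1.08  1.21  0.96] [ 0.38  0.86 -1.23  1.57  0.83  1.31  1.14] tin [ 1.27  0.84 -1.23  1.66  0.83  1.26  1.96]
tube -60 [-0.03  0.77 -0.34  1.7   0.35  0.73 -1.59] [ 0.09  0.64 -0.56  1.57  0.37  1.04 -1.61] tin [ 0.8   0.57 -0.28  1.66  0.19  0.93 -0.6 ]
bottle 20 1 [ 0.27  1.04 -1.23  1.95  0.88  1.34  0.82] [ 0.3   0.81 -1.23  1.86  0.65  1.42  1.02]
bottle 20 -1 [-0.1   0.74 -0.47  1.95  0.44  0.92 -1.79] [ 0.08  0.61 -0.75  1.86  0.43  1.22 -1.81]
bottle 30 1 [ 0.22  1.13 -1.23  1.82  0.82  1.54  0.85] [ 0.23  0.92 -1.23  1.74  0.63  1.63  0.99]
bottle 30 -1 [-0.13  0.83 -0.47  1.82  0.42  1.14 -1.78] [ 0.02  0.71 -0.74  1.74  0.42  1.42 -1.84]
bottle 40 1 [ 0.16  1.22 -1.23  1.69  0.78  1.73  0.85] [ 0.17  1.02 -1.23  1.63  0.61  1.82  0.95]
bottle 40 -1 [-0.1
[... 2293 characters left out ...]
e
R 30 -20 -1 [ 0.34  1.06 -0.83  2.49  2.44  1.63  2.03] True
R 30 0 1 None False
R 30 0 -1 None False
R 30 20 1 [ 1.07  1.28 -1.23  2.39  2.87  0.82 -0.15] True
R 30 20 -1 [ 0.99  1.15 -1.03  2.39  3.1   0.8   2.69] True
R 40 -40 1 [-0.32  0.77  0.04  2.26  2.08  0.79 -1.47] True
R 40 -40 -1 [-0.26  0.77 -0.04  2.26  2.06  0.84  1.72] True
R 40 -20 1 [ 0.57  1.12 -1.23  2.4   2.22  1.55 -0.73] True
R 40 -20 -1 [ 0.28  0.84 -0.63  2.4   2.38  1.15  2.01] True
R 40 0 1 [ 0.8   1.12 -1.23  2.43  2.47  1.19 -0.42] True
R 40 0 -1 [ 0.62  0.91 -0.83  2.43  2.71  1.    2.33] True
R 40 20 1 [ 1.02  1.13 -1.23  2.33  2.56  0.7  -0.05] True
R 40 20 -1 [ 0.94  1.01 -1.03  2.33  2.82  0.61  2.77] True
```

Run:
```python
from h import *
ctrl.movep([.6286,.121,.19],down(-45))
s=get_state();print(s['time'],s['tcp_pos'],s['width'],s['qpos'].round(2) if hasattr(s['qpos'],'round') else s['qpos'])
T=wristT();im,d=vision.grab_frame('wrist');i=vision.camera_info('wrist')
for n in ('spent_tube','tray','jar'):
  for r in models.masks_of('wrist',n)[:2]:
    P=cloud(d,i,r['mask'],T@i['hand_eye']);rc=cv2.minAreaRect((P[:,:2]*1000).astype(np.float32))
    print(n,round(r['p'],2),np.round(r['point']),np.median(P,0).round(3),'z',np.percentile(P[:,2],[2,50,98]).round(4),np.round(rc[0]),np.round(rc[1]),round(rc[2],1))
P=cloud(d,i,np.ones(d.shape,bool),T@i['hand_eye'])
# divider/wall tops
m=(abs(P[:,2]-.024)<.003)&(abs(P[:,0]-.63)<.07)&(P[:,1]>.065)&(P[:,1]<.19)
rc=cv2.minAreaRect((P[m,:2]*1000).astype(np.float32));print('walls',m.sum(),rc)
m2=m&(abs(P[:,0]-.63)<.03);print('wall y',np.sort(P[m2,1])[[5,len(P[m2])//2,-5]], np.histogram(P[m2,1],bins=12)); 
m3=m&(abs(P[:,1]-.12)<.03);print(np.histogram(P[m3,0],bins=12))
cv2.imwrite('pics/w1.png',im)
```

```text
3.7917 [0.62891874 0.11961499 0.1899425 ] 0.08496587388428065 [ 0.15  0.62 -0.65  1.51  0.4   1.14 -1.37]
spent_tube 0.7 [ 39. 256.] [0.335 0.282 0.012] z [0.0026 0.012  0.0151] [327. 287.] [69. 36.] 58.4
spent_tube 0.58 [315. 180.] [0.625 0.125 0.021] z [0.0157 0.021  0.0231] [625. 127.] [65. 25.] 35.7
tray 0.9 [352. 208.] [0.637 0.079 0.008] z [0.0066 0.0084 0.0249] [627.  30.] [105. 287.] 1.5
jar 0.88 [377. 240.] [0.633 0.046 0.057] z [0.0097 0.0574 0.0593] [626.  25.] [81. 54.] 65.8
walls 2375 ((628.7503051757812, 118.3782958984375), (96.56121826171875, 109.57637023925781), 1.7857109308242798)
wall y [0.07659712 0.12475074 0.17294759] (array([279,   0,   0,   4,  90, 209, 195, 107,   7,   0,   0, 265]), array([0.07632944, 0.08442145, 0.09251346, 0.10060546, 0.10869747,
       0.11678948, 0.12488148, 0.13297349, 0.1410655 , 0.1491575 ,
       0.15724951, 0.16534152, 0.17343352]))
(array([273,   0,   0,  80, 135, 141, 146,  72,  36,   2,   0, 268]), array([0.58015903, 0.58826657, 0.5963741 , 0.60448163, 0.61258917,
       0.6206967 , 0.62880423, 0.63691177, 0.6450193 , 0.65312683,
       0.66123436, 0.6693419 , 0.67744943]))
```

View pics/w1.png

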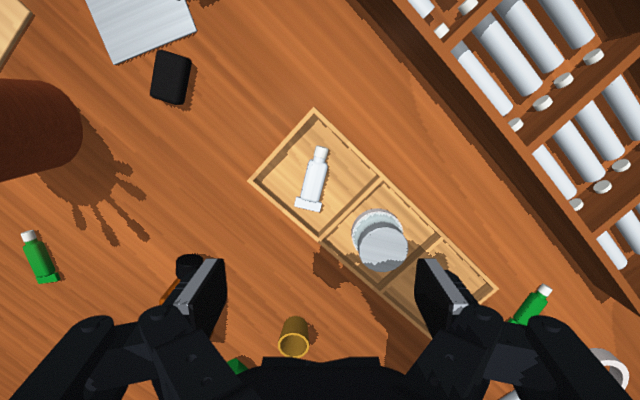

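The wrist picture shows the white tube (315,180) alone in the left bay and the jar (380,245) in the middle bay. The wall tops put the left bay's centre at about (0.629, 0.125). The open fingers are wider than the bay, so I'll close along its diagonal just above the wall tops and use the forward swing of the pads.

Run:
```python
from h import *
q=down(-44)
ctrl.movep([.6275,.125,.06],q)
ctrl.movel([.6275,.125,.014],max_speed=.06)
s=get_state();print(s['time'],s['tcp_pos'],s['contact_force'])
ctrl.close_gripper(20)
s=get_state();print(s['time'],s['width'],s['gripper_force'],s['contact_force'])
if s['width']<.04:
    ctrl.movel([.6275,.125,.0105],max_speed=.03)
    s=get_state();print(s['tcp_pos'],s['width'],s['gripper_force'],s['contact_force'])
```

```text
5.4917 [0.62766437 0.12516981 0.01417369] [ 0.00812344 -0.28171405 -0.72709732]
6.1 0.019316377588424558 22.718239724636078 [-0.51709177  0.54958505  1.58027582]
[0.62811245 0.12537246 0.0123012 ] 0.019440969219871707 26.06936663389206 [-3.68291514 -0.39255692 14.25178685]
```

Run:
```python
from h import *
i=vision.camera_info('top');z=np.load('top0.npz')
P=cloud(z['d'],i,np.ones((400,640),bool))
m=(abs(P[:,2]-.089)<.004)&(np.hypot(P[:,0]-.48,P[:,1]+.36)<.12)
c,r=cv2.minEnclosingCircle((P[m,:2]*1000).astype(np.float32));print(m.sum(),c,r)
c=np.array(c)/1000
assert .05<r/1000<.075
p=get_state()['tcp_pos']
ctrl.close_gripper(35)
ctrl.movel([p[0],p[1],.16],max_speed=.2)
s=get_state();print(s['time'],s['width'],s['gripper_force'])
ctrl.movep([c[0],c[1],.16],down(-44))
s=get_state();print(s['time'],s['width'],s['tcp_pos'])
im,d=vision.grab_frame('wrist');cv2.imwrite('pics/w2.png',im)
if .012<s['width']<.03:
    ctrl.movel([c[0],c[1],.085],max_speed=.15);ctrl.ungrasp()
    ctrl.movel([c[0],c[1],.18],max_speed=.25)
    im,d=vision.grab_frame('wrist');cv2.imwrite('pics/w3.png',im)
    print(get_state()['time'])
```

```text
285 (471.5709533691406, -366.4793395996094) 62.67034912109375
7.4833 0.01893598343626429 34.18290674686432
9.35 0.018662913046985505 [ 0.4726647  -0.3650926   0.16015012]
11.2917
```

View pics/w3.png

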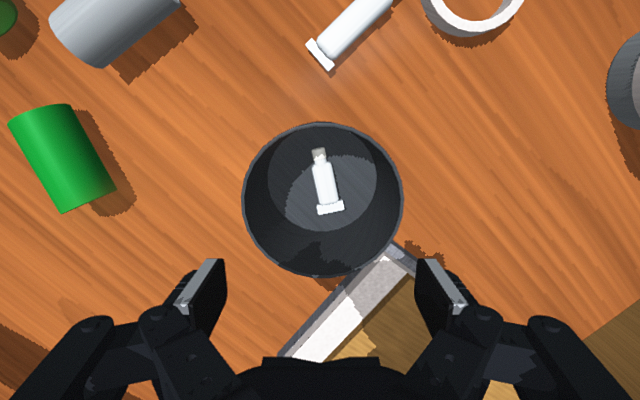

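The wrist picture shows the spent tube lying inside the tin (325,185). Now the bottle: hover tilted over it and refine its pose.

```bash
cat >> h.py <<'E'
def meas(cam,name,near,zmin,rad=.08):
    T=wristT() if cam=='wrist' else None
    im,d=vision.grab_frame(cam);i=vision.camera_info(cam);best=None
    for r in models.masks_of(cam,name):
        P=cloud(d,i,r['mask'],None if T is None else T@i['hand_eye'])
        if len(P)<30: continue
        P=P[(P[:,2]>zmin)&(np.hypot(*(P[:,:2]-near).T)<rad)]
        if len(P)>50 and (best is None or len(P)>len(best)): best=P
    rc=cv2.minAreaRect((best[:,:2]*1000).astype(np.float32))
    return best,rc,im
E
python3 - <<'E'
from h import *
a=hdir(36.5);q=lie(a,40,1)
for c in ('top',):
    P,rc,im=meas(c,'bottle',[.428,.126],.01);print(c,len(P),rc,np.percentile(P[:,2],98))
    for zm in (.043,): 
        m=P[:,2]>zm; print(cv2.minAreaRect((P[m,:2]*1000).astype(np.float32)))
pin=np.array([.428,.126,.0])-.003*a
ctrl.movep(tcp_for(pin+[0,0,.15],q),q)
s=get_state();print(s['time'],s['qpos'])
P,rc,im=meas('wrist','bottle',[.428,.126],.01);print(len(P),rc,np.percentile(P[:,2],98))
m=P[:,2]>.043; print(cv2.minAreaRect((P[m,:2]*1000).astype(np.float32)))
al=(P[:,:2]-[.428,.126])@a[:2];print(np.percentile(al,[0,1,99,100]))
cv2.imwrite('pics/w4.png',im)
E
```

```text
top 834 ((427.3146667480469, 126.7579345703125), (109.86722564697266, 49.02699661254883), 36.625343322753906) 0.05177766760055281
((412.94085693359375, 115.99211883544922), (73.8729019165039, 48.3493537902832), 36.43866729736328)
13.1917 [ 0.18849457  1.08770817 -1.34134791  1.62006046  0.64458589  1.89058686
  0.86415701]
7155 ((419.55279541015625, 120.39241790771484), (88.37212371826172, 48.88740921020508), 36.310882568359375) 0.04958724198872008
((415.517578125, 117.42707824707031), (78.35688781738281, 48.88740921020508), 36.310882568359375)
[-0.05436288 -0.05305208  0.03209323  0.03405558]
```

View pics/w4.png

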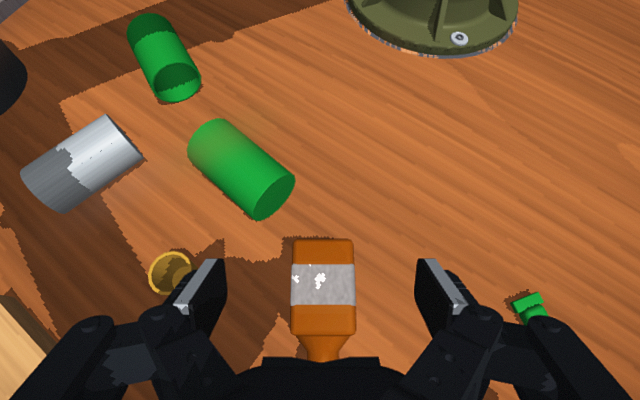

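Run:
```python
from h import *
a=hdir(36.4);q=lie(a,40,1)
B=np.array([.3836,.0942,.024]);pin=B+.050*a;pin[2]=.026
ctrl.movep(tcp_for(pin+[0,0,.06],q),q)
ctrl.movel(tcp_for(pin,q),max_speed=.08)
s=get_state();print(s['time'],s['tcp_pos'],s['contact_force'])
ctrl.close_gripper(60)
s=get_state();print(s['time'],s['width'],s['gripper_force'],s['contact_force'],s['tcp_pos'],s['eef_rot'],q)
t=tcp_for(pin,q)
ctrl.movel(t+[0,0,.2],max_speed=.2)
s=get_state();print(s['time'],s['width'],s['contact_force'])
q2=stand(hdir(20),40,1)
pl=np.array([.6288,.1248,.008+.05+.14])
f=lambda v: None if v is None else np.round(v,2)
print(f(s['qpos']));
for d in (0,20,40): 
  for h in (.14,.2):
    qq=stand(hdir(d),40,1);print(d,h,f(ctrl.ik(tcp_for(pl+[0,0,h-.14],qq),qq)),f(ctrl.ik(tcp_for(pl-[0,0,.14],qq),qq)))
```

```text
14.5583 [0.41418194 0.11697583 0.01191267] [-0.64836384  0.56489279  0.64885069]
14.9917 0.047230124064000074 61.84219837188721 [1.56548782 1.34676736 3.68643373] [0.41447454 0.1169505  0.01211458] [-0.3245284  -0.29340644  0.89285885 -0.10675695] [-0.32490958 -0.29349882  0.89268173 -0.10682483]
16.1417 0.04771350588557688 [ 0.27365255 -0.82415006 -2.85444506]
[ 0.18  0.94 -1.28  1.56  0.53  1.94  0.97]
0 0.14 [ 0.25  0.57 -0.94  2.31  2.09  0.88 -0.73] [ 0.19  0.96 -0.94  2.4   2.34  1.29 -0.89]
0 0.2 [ 0.31  0.43 -0.96  2.24  1.92  0.73 -0.56] [ 0.19  0.96 -0.94  2.4   2.34  1.29 -0.89]
20 0.14 [ 0.62  0.69 -1.22  2.32  2.29  0.69 -0.4 ] [ 0.51  1.06 -1.12  2.41  2.56  1.06 -0.47]
20 0.2 [ 0.69  0.54 -1.24  2.24  2.11  0.51 -0.27] [ 0.51  1.06 -1.12  2.41  2.56  1.06 -0.47]
40 0.14 [ 0.85  0.86 -1.39  2.2   2.03  0.4   0.32] [ 0.79  1.25 -1.37  2.29  2.35  0.72  0.27]
40 0.2 [-0.68  0.62  1.15  2.15  4.55  1.19 -2.53] [ 0.79  1.25 -1.37  2.29  2.35  0.72  0.27]
```

```bash
cat >> h.py <<'E'
def place(tcp,qq):
    "tcp: for the base resting on the tray floor; come down, then feel for the floor"
    ctrl.movel(tcp+[0,0,.006],max_speed=.1); ctrl.pause(.2)
    f0=get_state()['contact_force'][2]; h=.006
    while h>-.004:
        h-=.001; ctrl.movel(tcp+[0,0,h],max_speed=.02); f=get_state()['contact_force'][2]
        if f-f0>2.5: break
    s=get_state();print('down',h,f0,f,s['contact_force'],s['time'],s['tcp_pos'])
E
python3 - <<'E'
from h import *
a=hdir(20);qq=stand(a,40,1)
tcp=np.array([.6288,.1248,.008])+up*.0383+a*.0119
ctrl.movep(tcp+[0,0,.14],qq)
s=get_state();print(s['time'],s['tcp_pos'],tcp,s['width'],s['qpos'].round(2),s['contact_force'])
im,d=vision.grab_frame('side');cv2.imwrite('pics/s1.png',cv2.resize(im[100:300,130:450],None,fx=2,fy=2))
E
```

```text
17.6833 [0.64060478 0.12860464 0.18623586] [0.63998234 0.12887004 0.0463    ] 0.04716173090217107 [ 0.62  0.69 -1.22  2.32  2.29  0.69 -0.4 ] [-0.00520032 -0.26785535 -2.50456982]
```

View pics/s1.png

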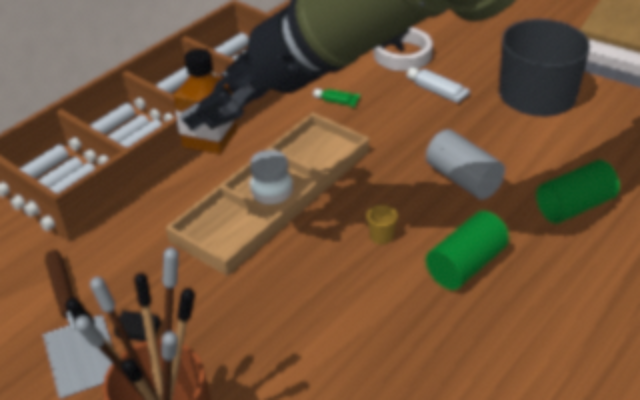

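The side view shows the bottle upright in the gripper (205,100), cap up, above the left bay. Placing it.

Run:
```python
from h import *
a=hdir(20);qq=stand(a,40,1);z=q2R(qq)[:,2]
tcp=np.array([.6288,.1248,.008])+up*.0383+a*.0119
place(tcp,qq)
p=get_state()['tcp_pos']
ctrl.ungrasp();s=get_state();print(s['time'],s['contact_force'])
ctrl.movel(p-z*.10,max_speed=.12)
ctrl.movel(p-z*.12+[0,0,.1],max_speed=.2)
s=get_state();print(s['time'],s['contact_force'])
P,rc,im=meas('top','bottle',[.629,.125],.05);print(len(P),rc,np.percentile(P[:,2],[50,98]),P[P[:,2]>.105].mean(0))
P,rc,im=meas('top','cup',[.456,-.142],.02);m=P[:,2]>.04
print(rc,cv2.minAreaRect((P[m,:2]*1000).astype(np.float32)),np.percentile(P[:,2],98))
im,d=vision.grab_frame('side');np.save('side_im.npy',im)
```

```text
down -0.001 -2.4993181647915623 7.253075904852755 [-4.66216052 -2.65771654  7.2530759 ] 21.175 [0.64013735 0.12904411 0.04643444]
21.6417 [ 0.11352388 -0.1199204   0.65839222]Traceback (most recent call last):
  File "<stdin>", line 7, in <module>
station.Unreachable: the arm cannot follow that straight line within its joint ranges
```

Run:
```python
from h import *
p=get_state()['tcp_pos']
ctrl.movel(p+[0,0,.16],max_speed=.15)
s=get_state();print(s['time'],s['contact_force'],s['qpos'].round(2))
a=hdir(-11);q=lie(a,40,1)
ctrl.movep(tcp_for(np.array([.456,-.142,.17]),q),q)
s=get_state();print(s['time'],s['qpos'].round(2))
im0,_=vision.grab_frame('side')
P,rc,im=meas('top','bottle',[.629,.125],.03);print('bottle',len(P),rc,np.percentile(P[:,2],[50,98]),P[P[:,2]>.105].mean(0))
for c in ('top','wrist'):
    P,rc,im=meas(c,'cup',[.456,-.142],.015);m=P[:,2]>.04
    print(c,rc,cv2.minAreaRect((P[m,:2]*1000).astype(np.float32)),np.percentile(P[:,2],98))
cv2.imwrite('pics/c1.png',np.vstack([im[:, :][0:400,:][::1],cv2.resize(im0[100:225,150:350],(640,400))])[::1].copy()[:, :][:800])
x=cv2.imread('pics/c1.png');cv2.imwrite('pics/c1.png',cv2.resize(x,(480,600)))
```

```text
22.8583 [-0.16402781  0.17420488 -0.07050409] [ 0.64  0.64 -1.22  2.3   2.24  0.63 -0.38]
24.3667 [ 0.79  1.04 -1.23  1.48  0.54  1.86  0.85]
bottle 497 ((627.7865600585938, 124.16896057128906), (48.439579010009766, 48.233585357666016), 19.986740112304688) [0.08171734 0.12014741] [0.62715931 0.12400016 0.11716826]
top ((450.976806640625, -137.03245544433594), (61.692535400390625, 87.561767578125), 86.61528015136719) ((454.42840576171875, -132.58938598632812), (59.06326675415039, 87.77413940429688), 78.85893249511719) 0.056341256678332306
wrist ((452.32000732421875, -137.94070434570312), (53.69330978393555, 84.76907348632812), 78.70639038085938) ((452.30499267578125, -138.0902862548828), (47.58815383911133, 84.70645904541016), 78.91990661621094) 0.05440772906863645
```

View pics/c1.png

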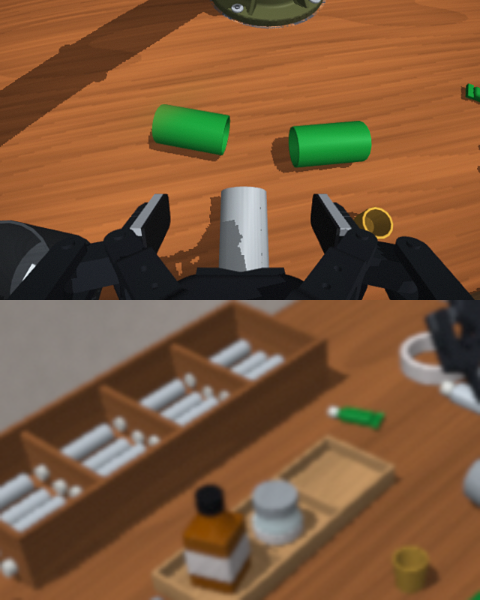

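Bottle upright in the left bay. Before gripping the cup, I'll check its near end with side-camera depth: a flat disc means closed.

Run:
```python
from h import *
z=np.load('side0.npz');i=vision.camera_info('side')
P=cloud(z['d'],i,np.ones((400,640),bool))
for n,c,deg in (('grey',(.454,-.140),-11.1),('green2',(.311,-.185),157),('green1',(.368,-.010),86)):
    a=hdir(deg)[:2]; b=np.array([-a[1],a[0]])
    for sg in (1,-1):
        D=P[:,:2]-c;s=sg*D@a;r=np.hypot(D@b,P[:,2]-.027)
        m=(r<.021)&(s>-.046-.015)&(s<.05)   # inside the wall radius: end disc or the interior
        print(n,'end',-sg,m.sum(),np.histogram(s[m],bins=[-.061,-.052,-.038,-.02,0,.02,.05])[0])
    al=D@a; m=(r<.03)&(P[:,2]>.01)&(abs(al)<.06);print(np.percentile(al[m],[1,99]))
```

```text
grey end -1 104 [  0 104   0   0   0   0]
grey end 1 104 [  0   0   0   0   0 104]
[-0.04720598  0.04271879]
green2 end -1 128 [  0   0   0   2  26 100]
green2 end 1 128 [  0   0 100  26   2   0]
[-0.01988781  0.02635087]
green1 end -1 154 [  0   0   0   0   0 154]
green1 end 1 154 [  0 154   0   0   0   0]
[-0.0436803   0.04564426]
```

The grey cup's near end is a flat closed disc, so the mouth faces away as assumed (the open green cup shows interior depth instead). Grasping.

Run:
```python
from h import *
a=hdir(-11.1);q=lie(a,40,1)
B=np.array([.4095,-.1302,.027]);pin=B+.056*a;pin[2]=.029
ctrl.movep(tcp_for(pin+[0,0,.06],q),q)
ctrl.movel(tcp_for(pin,q),max_speed=.08)
s=get_state();print(s['time'],s['contact_force'])
ctrl.close_gripper(50)
s=get_state();p0=s['tcp_pos'];print(s['time'],s['width'],s['gripper_force'],s['contact_force'],p0)
u=(p0-B)@a; w=.027-p0[2]; np.save('cup.npy',[u,w]); print(u,w)
ctrl.movel(p0+[0,0,.2],max_speed=.2)
s=get_state();print(s['time'],s['width'],s['contact_force'],s['qpos'].round(2))
a=hdir(20);qq=stand(a,40,1)
tcp=np.array([.634,-.059,.008])+up*u+a*w
print(ctrl.ik(tcp+[0,0,.14],qq),ctrl.ik(tcp,qq))
ctrl.movep(tcp+[0,0,.14],qq)
s=get_state();print(s['time'],s['width'],s['qpos'].round(2))
im,d=vision.grab_frame('side');cv2.imwrite('pics/s2.png',cv2.resize(im[50:250,150:470],None,fx=2,fy=2))
```

```text
26.0417 [-0.35546285 -0.1659793   0.50934913]
26.45 0.053264766210654256 52.366893365979195 [ 2.33313862 -1.02535278  5.67190945] [ 0.45304807 -0.13866711  0.01540163]
0.04436350550229034 0.01159836537224302
27.6 0.05338580517195286 [ 0.02213158 -0.01774671 -1.59474532] [ 0.76  0.95 -1.17  1.39  0.46  1.94  0.91]
[ 1.10818352  0.76533419 -1.30498955  2.23979773  2.22340807  0.37381825
  0.02996329] [ 1.01287621  1.11396829 -1.22524001  2.33218198  2.55644123  0.69772612
 -0.06467175]
29.1583 0.05364564351057302 [ 1.11  0.77 -1.3   2.24  2.22  0.38  0.03]
```

View pics/s2.png

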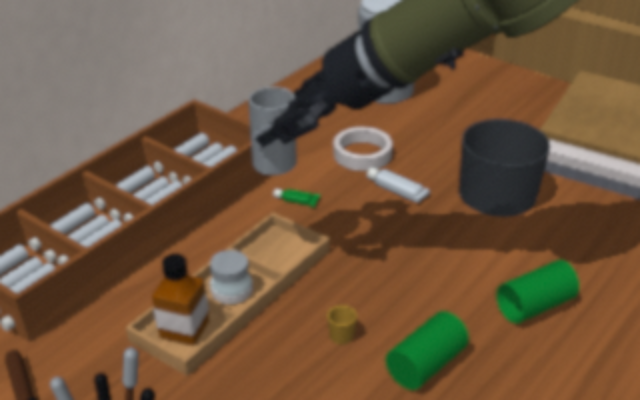

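The cup is upright in the gripper (272,130), mouth up, above the right bay. The bottle (180,300) is still standing. Placing the cup.

Run:
```python
from h import *
u,w=np.load('cup.npy');a=hdir(20);qq=stand(a,40,1)
tcp=np.array([.634,-.059,.008])+up*u+a*w
place(tcp,qq)
ctrl.ungrasp();s=get_state();print(s['time'],s['contact_force'])
p=s['tcp_pos']
ctrl.movel(p+[0,0,.16],max_speed=.15)
ctrl.movep([.45,-.1,.35],down(-44));s=get_state();print(s['time'],s['contact_force'])
im,d=vision.grab_frame('top');i=vision.camera_info('top');P=cloud(d,i,np.ones(d.shape,bool))
m=(P[:,2]>.092)&(np.hypot(P[:,0]-.634,P[:,1]+.059)<.06);print('rim',m.sum(),cv2.minEnclosingCircle((P[m,:2]*1000).astype(np.float32)),np.percentile(P[m,2],[2,50,98]))
sd,_=vision.grab_frame('side')
cv2.imwrite('pics/f.png',np.vstack([im[90:300,180:540],sd[60:270,130:490]]))
```

```text
down -0.001 -1.6071294450730627 2.973020333713348 [-0.64962493 -0.34554192  2.97302033] 32.65 [ 0.64515189 -0.05487854  0.05189388]
33.075 [-0.03013952 -0.06753559  0.50009465]
35.9083 [-0.34666103  0.02014002  0.27710687]
rim 117 ((633.002685546875, -58.80821990966797), 26.899023056030273) [0.09261219 0.09727111 0.10158317]
```

View pics/f.png

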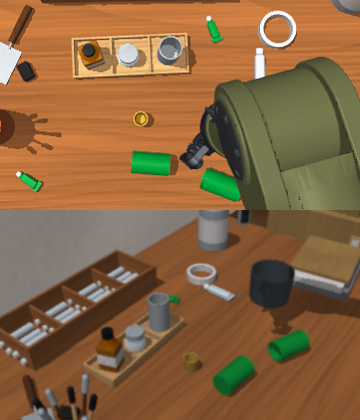

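The bottle (90,52) and the open-mouthed cup (168,50) both stand in the outer bays, with the jar between them and everything else in place. The arm is clear, so I'm handing in.

```bash
python3 -c "
from station import ticket
print(ticket.close_job())"
```

```text
the job is handed in; nothing more can be done
None
```

The job is handed in at about 36 s on the robot's clock: the bottle stands upright in the left bay, the cup stands mouth up in the right bay, the spent tube is in the scrap tin, and the last pictures show nothing else moved.

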